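# Lift the lid off the tilting parts bin and stand it in the rack

### The job

Take the lid off the steel parts bin: swing it up by its handle until it stands about upright on its hinge bar, feel for the lean at which it comes free without forcing it, and lift it up off the bar. Then stand the lid in the sheet-metal rack, hinge hooks down on the rack's floor and about midway along, set it down without dropping it and let go so that it leans on the rack's wall; leave the other things on the counter where they are.

Things in the scene. Friction and masses are not known exactly. Their poses are not given: they have to be found in the camera images.
- bin: Steel bin fixed between two dark brackets, latched, does not tilt. Box 150 (x) x 210 (y) mm, rim 120 mm above the counter, 262 mm wide over the brackets. Origin: footprint centre on the counter, z up; front is -x, hinge side +x. A grey cartridge lies inside.
- rest_bar (a point): Middle of a horizontal bar, 8 mm thick, along y on two posts of the bin behind its hinge: 40 mm in the bin's +x from the hinge axis and 58 mm above it. A raised lid leaned back against it rests there safely, about 29 degrees past vertical.
- bin_hinge (a point): Middle of the hinge bar, 97 mm in +x of the bin's origin, 123 mm above the counter; axes as the bin's, hinge axis y. Flat-sided bar, 7 x 20 mm, long side near upright: its top is turned up to 20 degrees towards the bin's front or 9 degrees to the back, an unreported angle, new each time; it stays put. The lid's hooks slide up off it only when the lid leans as the bar does to about 6 degrees.
- lid: Loose steel lid, 0.3 to 0.6 kg, plate 153 x 210 x 6 mm. Origin on the hinge axis, midway between its hooks. Shut, its axes are the bin's: the plate runs from 24 to 177 mm in -x, its middle plane holds the origin, outer face +z. It swings up and back, front edge rising; upright, its x axis points down and the handle is on the side away from the bin.
- lid_hooks (a point): The lid's origin again, between its two hooks at y = +68 and -68 mm: 24 mm wide, 29 mm thick (17 mm at the ends), reaching 22 mm in the lid's +x, with an 8.5 mm mouth open to +x. At a wrong lean a pull along the plate jams within 25 mm, later the nearer the lean is: stop at some 15 N (weight included), let it down, change the lean 3 to 6 degrees, retry. 33 mm of lift frees it.
- lid_handle (a point): Middle of the handle: round bar 10 mm thick, 90 mm long along y, on two legs; 165 mm in the lid's -x from the hinge axis, 38 mm above the plate's middle plane (30 mm clear to the plate). The plate goes on 12 mm beyond it. It turns in a light grip (20 to 30 N), so the gripper may keep pointing down as the lid swings; 80 N or more holds it firmly.
- rack: Fixed upright rack: dark base 120 (x) x 240 (y) x 4 mm with two parallel aluminium walls along y, open at both ends. Walls 5 mm thick, 66 mm apart inside, tops 125 mm above the counter. Its rubber floor slopes down by 15 degrees towards its -x wall, so a lid let go there tips and comes to rest leaning on that wall. Origin: middle of the footprint on the counter; z up.
- rack_in (a point): Middle of the rack's sloping floor between the walls, 14 mm above the counter, axes as the rack's. An upright lid lowered there touches with its origin about 24 mm above this point; leaning at rest it is 17 to 27 mm above. Either face may look either way.

How it is judged:
By the outcome, as a careful person would: the job done as asked, in the order asked, and still so for the second after the job is handed in, with the robot touching nothing.
It also fails if it takes over 72 s, if anything falls off the work surface, if the arm or the gripper's body presses on something with over 40 N, if the wrist force passes 120 N, or if a joint passes its speed limit or range.

### The arm

A 6-joint arm with a two-finger parallel gripper is mounted at the origin on the work surface. World frame = base frame: x ahead of the robot, y to its left, z up, the work surface at z = 0. Lengths are in m, angles in rad, forces in N, time in s.
With the tool pointing down it reaches from about 0.35 to 1 m from the base axis. Payload 7.1 kg.
Tool frame: the origin (TCP) lies between the finger pads; the fingertips stand 22 mm ahead of it and the grasp point (between the pads) lies 3 mm ahead of it; z points along the fingers, y is the line along which they close (so a half turn about z gives the same grasp; the last joint's range is limited). The gripper opens to 85 mm and grips with 20 to 120 N. Pads are 22 mm wide; open, the fingers measure 114 mm over their backs; the gripper's body (76 mm by 85 mm) begins 54 mm behind the grasp point. The pads swing forward as they close: fully open they stand 13 mm farther back than shut.
Start: joints at [1.242, 0.423, 1.63, -0, 1.089, -0.019], TCP at [0.191, 0.595, 0.253] pointing down, gripper open.
Joint ranges: [-3, 3], [-0.9, 2.11], [0.09, 2.58], [-1.31, 4.45], [0.11, 2.69], [-2.54, 2.54]. Speed limits (rad/s): [2.39, 2.39, 3.01, 3.14, 3.14, 3.14].

### API

Orientations are given as a rotation vector (axis times angle).
In Python, from rig import manip gives the robot as it stands. The module is installed in compiled form; this text tells all that it offers. Calls block until the motion is done:
- manip.move_to(position, orientation): joint-space move of the TCP to a pose.
- manip.servo_line(position, orientation=None, rate=0.15): straight line of the TCP; orientation=None keeps the orientation; rate is the mean speed in m/s.
- manip.set_joints(angles): joint-space move.
- manip.command_gripper(opening, f_grip=None): finger opening in m; f_grip is the grip in N (None keeps the last); returns when the fingers have stopped.
- manip.hold(seconds).
- manip.solve_ik(position, orientation): joint angles nearest the present ones, or None.
- manip.camera(name): name is "scene" or "top" or "wrist"; returns a dict with "image" (400x640x3 uint8, red, green, blue), "fx", "fy", "cx", "cy" (pixels), "cam_to_world" (4x4, takes a point from camera to world coordinates); the wrist camera has in their place "mount" (4x4, takes a point from camera to tool coordinates, whose origin is the TCP and whose axes are the flange's). Camera axes: x right, y down, z forward; pixel columns grow to the right and rows downward; lengths in m; the calibration is good to about 2 mm. A picture is of the moment at which its call begins: read the wrist's pose just before it. There is no depth.
A pose or a line that the arm cannot do raises manip.IKError and nothing moves.
- manip.sign_off(): hands the job in; it is judged then, once.
Readings, each from a call of its own:
- manip.get_time(): time.
- manip.get_joint_positions(): joint angles.
- manip.get_joint_vel(): joint speeds.
- manip.get_tau(): joint torques, N m.
- manip.get_position(): TCP position.
- manip.get_ee_rot(): TCP orientation.
- manip.get_contact_force(): force on the tool from outside, world axes, zero at the start.
- manip.get_torque(): the same for the moment, N m.
- manip.get_width(): finger opening in m.
- manip.get_grip_force(): force on a finger pad.
Only numpy, scipy, OpenCV 4.12 (cv2) and the standard library are available. Lean on these libraries where they do the work, as an engineer would, in place of code of your own. Each camera call takes 0.05 s, during which the arm holds its last target. There are 200 camera calls.

## Working session

There is one attempt and no reset: what is moved stays moved. The work goes in short steps, each a Python script; the robot and the scene stay as the last script left them, time stands still between calls to the robot, and variables do not carry over. Pictures are saved under pics/ and viewed, at most 10 in all, crops included, and the job is handed in when it is done.

```bash
mkdir -p pics
python3 - <<'E'
from rig import manip
import cv2,pickle
d={}
for n in("scene","top"):
    c=manip.camera(n);d[n]=c
    cv2.imwrite(f"pics/{n}0.png",c["image"][:,:,::-1]);print(n,c["fx"],c["cx"],c["cy"],c["cam_to_world"].round(3).tolist())
pickle.dump(d,open("c0.pkl","wb"))
print(manip.get_time(),manip.get_ee_rot(),manip.get_contact_force())
E
```

```text
scene 414.4810218013711 316.6315247168363 200.66962357640122 [[0.823, 0.461, -0.332, 0.811], [0.568, -0.669, 0.48, -0.342], [-0.001, -0.583, -0.812, 0.708], [0.0, 0.0, 0.0, 1.0]]
top 402.13434220972755 314.23216516673415 198.03219264677438 [[0.018, -0.988, 0.15, 0.461], [-1.0, -0.018, 0.003, -0.005], [-0.0, -0.15, -0.989, 0.864], [0.0, 0.0, 0.0, 1.0]]
0.1 [-4.84679753e-01 -3.10373228e+00  2.14013558e-03] [-0.11582459  1.06955296 -0.71449411]
```

View pics/scene0.png

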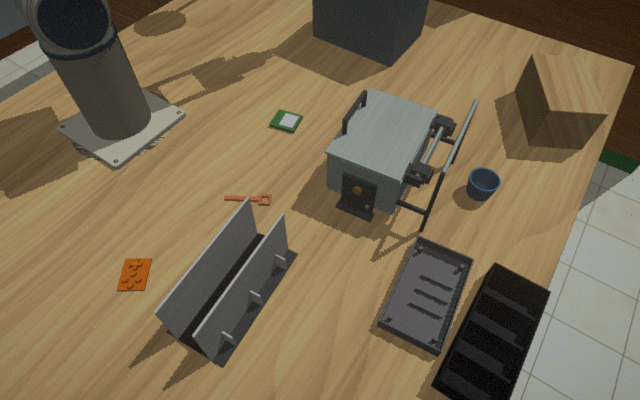

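View pics/top0.png

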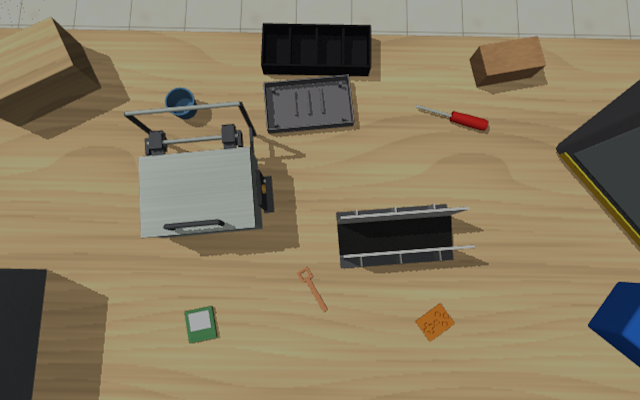

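The scene view shows the lidded bin with its rest bar at about (390,150) and the rack at (230,285). In the top view the lid plate spans about (140..258, 150..237), the handle is at (195,225), and the rack walls run (340,213)–(468,210) and (345,255)–(474,247). Next I'll zoom in for accurate corners.

```bash
cat > h.py <<'E'
import numpy as np,cv2
def ray(c,uv,z):
    M=np.asarray(c["cam_to_world"]);d=M[:3,:3]@[(uv[0]-c["cx"])/c["fx"],(uv[1]-c["cy"])/c["fy"],1];o=M[:3,3]
    return o+d*(z-o[2])/d[2]
def proj(c,p):
    M=np.linalg.inv(c["cam_to_world"]);q=M[:3,:3]@p+M[:3,3];return np.array([c["cx"]+c["fx"]*q[0]/q[2],c["cy"]+c["fy"]*q[1]/q[2]])
E
python3 - <<'E'
from h import *;import pickle
d=pickle.load(open("c0.pkl","rb"));t=d["top"]["image"][:,:,::-1]
a=cv2.resize(t[95:245,120:280],None,fx=4.9,fy=4,interpolation=cv2.INTER_CUBIC) if 0 else cv2.resize(t[98:248,120:280],(640,600),interpolation=cv2.INTER_CUBIC)
b=cv2.resize(t[195:280,325:485],(800,425),interpolation=cv2.INTER_CUBIC)
cv2.imwrite("pics/a.png",a);cv2.imwrite("pics/b.png",b)
c=d["top"]
hsv=cv2.cvtColor(c["image"],cv2.COLOR_RGB2HSV)
m=((hsv[...,1]<50)&(hsv[...,2]>125)).astype(np.uint8)*255
roi=np.zeros_like(m);roi[140:245,130:265]=m[140:245,130:265]
roi=cv2.morphologyEx(roi,cv2.MORPH_OPEN,np.ones((9,9)))
k=max(cv2.findContours(roi,0,1)[0],key=cv2.contourArea)
r=cv2.minAreaRect(k);print(cv2.contourArea(k),cv2.boxPoints(r))
q=cv2.approxPolyDP(cv2.convexHull(k),5,True)[:,0];print(q.tolist());print([ray(c,p,.126).round(4).tolist() for p in q])
roi=np.zeros_like(m);roi[195:275,325:485]=m[195:275,325:485]
for k in cv2.findContours(roi,0,1)[0]:
    if cv2.contourArea(k)>40:
        r=cv2.minAreaRect(k);print("rack",cv2.contourArea(k),r)
E
```

```text
8171.0 [[133.8345  156.0138 ]
 [248.86899 146.42758]
 [255.64142 227.69653]
 [140.60693 237.28275]]
[[249, 148], [254, 226], [141, 236], [139, 156]]
[[0.6665, 0.1219, 0.126], [0.5192, 0.1064, 0.126], [0.497, 0.3124, 0.126], [0.6472, 0.3287, 0.126]]
rack 269.0 ((408.99505615234375, 250.93438720703125), (3.217264413833618, 130.53440856933594), 85.68397521972656)
rack 266.5 ((404.77398681640625, 209.52352905273438), (8.58287525177002, 128.46543884277344), 85.6567611694336)
```

View pics/a.png

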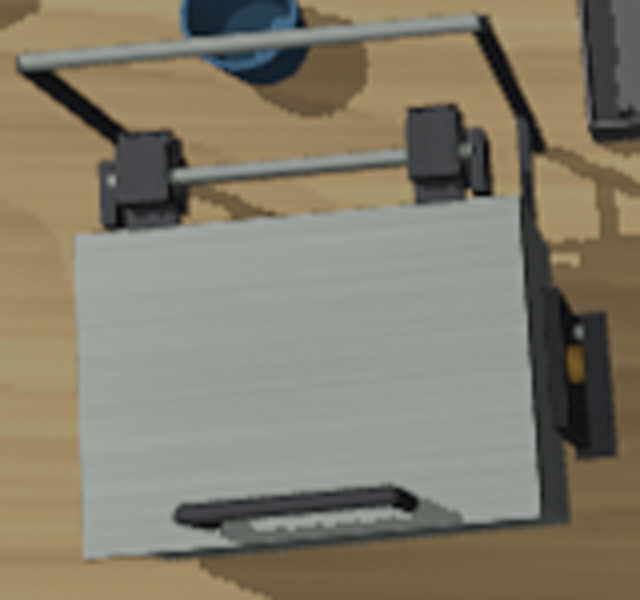

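View pics/b.png

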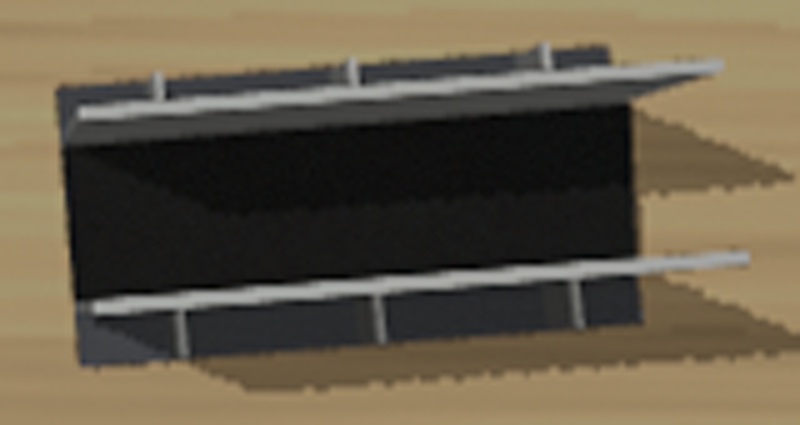

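Crop a (4x): lid plate corners are at (78,235), (520,197), (540,522) and (85,558), and the handle bar runs (178,515)–(412,492). Crop b (5x): wall tops run (80,113)–(722,66) and (95,308)–(748,257), and base corners are at (57,88), (608,47), (640,322) and (80,365).

Run:
```python
from h import *;import pickle
d=pickle.load(open("c0.pkl","rb"));c=d["top"]
A=lambda x,y:(120+(x+.5)/4-.5,98+(y+.5)/4-.5)
B=lambda x,y:(325+(x+.5)/5-.5,195+(y+.5)/5-.5)
L=[ray(c,A(*p),.126) for p in((78,235),(520,197),(540,522),(85,558))]
print(np.round(L,4).tolist(),[np.linalg.norm(L[i]-L[i-1]).round(4) for i in range(4)])
H=[ray(c,A(*p),.164) for p in((178,513),(412,490))];print("handle",np.round(H,4).tolist(),np.linalg.norm(H[0]-H[1]))
W=[ray(c,B(*p),.125) for p in((80,113),(722,66),(95,308),(748,257))];print("walls",np.round(W,4).tolist(),"mid",np.mean(W,0))
K=[ray(c,B(*p),.004) for p in((57,88),(608,47),(640,322),(80,365))];print("base",np.round(K,4).tolist(),"mid",np.mean(K,0))
for n,(p,q) in dict(rear=(L[0],L[1]),front=(L[3],L[2]),h=H,w1=W[:2],w2=W[2:],b1=K[:2],b2=(K[3],K[2])).items():
    v=p-q;print(n,np.degrees(np.arctan2(-v[0],v[1])).round(2),np.linalg.norm(v).round(4))
yaw=np.arctan2(-(L[0]-L[1])[0],(L[0]-L[1])[1]);m=np.mean(L,0)
X=np.array([np.cos(yaw),np.sin(yaw)])
print("hinge from plate",m[:2]+X*.1005,"handle",m[:2]-X*.0645,"handle meas",np.mean(H,0))
s=d["scene"]["image"][:,:,::-1][190:370,150:310].astype(float)
s=(255*(s/255)**.5).astype(np.uint8)
cv2.imwrite("pics/c.png",cv2.resize(s,(533,600),interpolation=cv2.INTER_CUBIC))
from rig import manip
from scipy.spatial.transform import Rotation as R
print(R.from_rotvec(manip.get_ee_rot()).as_matrix().round(3).tolist())
```

```text
[[0.6465, 0.3284, 0.126], [0.6688, 0.1209, 0.126], [0.5153, 0.1051, 0.126], [0.495, 0.3124, 0.126]] [np.float64(0.1523), np.float64(0.2087), np.float64(0.1543), np.float64(0.2083)]
handle [[0.5135, 0.2572, 0.164], [0.5254, 0.1559, 0.164]] 0.10204642045428271
walls [[0.5384, -0.0525, 0.125], [0.5603, -0.29, 0.125], [0.4673, -0.0585, 0.125], [0.4901, -0.2967, 0.125]] mid [ 0.51402565 -0.17441119  0.125     ]
base [[0.5617, -0.0502, 0.004], [0.5839, -0.2877, 0.004], [0.4667, -0.2976, 0.004], [0.4444, -0.0611, 0.004]] mid [ 0.51417437 -0.17416788  0.004     ]
rear 6.13 0.2087
front 5.59 0.2083
h 6.7 0.102
w1 5.26 0.2385
w2 5.47 0.2392
b1 5.33 0.2386
b2 5.38 0.2376
hinge from plate [0.68129943 0.22743519] handle [0.51724345 0.20981039] handle meas [0.51945472 0.20653746 0.164     ]
[[-0.952, 0.305, -0.0], [0.305, 0.952, -0.001], [0.0, -0.001, -1.0]]
```

View pics/c.png

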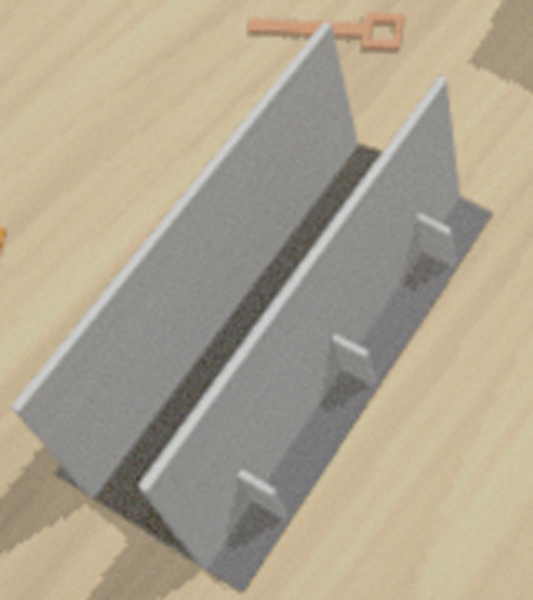

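Crop c shows the rack from behind: the world −x wall's inner foot runs from (95,495) to (358,145). I'll compare that against the projected foot heights for the two possible slopes.

Run:
```python
from h import *;import pickle
d=pickle.load(open("c0.pkl","rb"));c=d["scene"];t=d["top"]
a=np.radians(5.35);R=np.array([[np.cos(a),-np.sin(a)],[np.sin(a),np.cos(a)]])
def P(x,y,z):return np.r_[np.array([.514,-.1743])+R@[x,y],z]
f=lambda p:((proj(c,p)-[150,190]+.5)*3.3333-.5).round(1)
for y in(-.12,.12):
    print("y",y,"foot z5",f(P(-.033,y,.0052)),"z23",f(P(-.033,y,.0228)),"top inner",f(P(-.033,y,.125)),"+wall foot z5",f(P(.033,y,.0052)),"z23",f(P(.033,y,.0228)),'+top outer',f(P(.038,y,.125)))
for y in(-.12,.12):
    g=lambda p:((proj(t,p)-[325,195]+.5)*5-.5).round(1)
    print("top cam: +wall foot z5",g(P(.033,y,.0052)),"z23",g(P(.033,y,.0228)))
```

```text
y -0.12 foot z5 [ 89.8 496.7] z23 [ 80.1 485.6] top inner [ 14.1 410.6] +wall foot z5 [193.8 562.7] z23 [186.  552.7] +top outer [142.4 490.7]
y 0.12 foot z5 [356.8 142.1] z23 [353.3 126.3] top inner [329.8  22.8] +wall foot z5 [451.3 189.7] z23 [449.4 174.4] +top outer [444.9  77.8]
top cam: +wall foot z5 [617.7 106.4] z23 [631.5 101.9]
top cam: +wall foot z5 [ 60.1 148.2] z23 [ 62.4 144.6]
```

Foot heights match a floor sloping down toward world −x, so the rack yaw is about 5.4° and the lid will lean toward the robot. Next I grasp the handle.

```bash
cat >> h.py <<'E'
from scipy.spatial.transform import Rotation as Rot
YAW=np.radians(5.9);HINGE=np.array([.6810,.2272,.123])
def tool(yaw,tilt=0,s=1):
    """tool down, closing line y along s*X(yaw); tilt>0 turns tool as the lid swings (front edge up)"""
    X=np.array([np.cos(yaw),np.sin(yaw),0]);Y=np.array([-np.sin(yaw),np.cos(yaw),0]);z=np.array([0,0,-1.])
    M=np.c_[np.cross(s*X,z),s*X,z]
    return (Rot.from_rotvec(Y*tilt)*Rot.from_matrix(M))
def handle(th,pull=0,hinge=HINGE,yaw=YAW):
    X=np.array([np.cos(yaw),np.sin(yaw),0]);Z=np.array([0,0,1.])
    u=-np.cos(th)*X+np.sin(th)*Z;n=np.sin(th)*X+np.cos(th)*Z
    return hinge+(.165+pull)*u+.038*n
def tcp(h,r):return h-.003*r.as_matrix()[:,2]
E
python3 - <<'E'
from h import *;from rig import manip
for s in(1,-1):
    r=tool(YAW,0,s)
    for th in(0,45,84):
        q=manip.solve_ik(tcp(handle(np.radians(th)),r),r.as_rotvec());print(s,th,q)
s=min((1,-1),key=lambda s:abs(manip.solve_ik(tcp(handle(0),tool(YAW,0,s)),tool(YAW,0,s).as_rotvec())[5]))
r=tool(YAW,0,s);p=tcp(handle(0),r);print("s",s)
for tl in(-20,20):
    rr=tool(YAW,np.radians(tl),s);print(tl,manip.solve_ik(tcp(handle(1.5)+[0,0,.12],rr),rr.as_rotvec()))
manip.command_gripper(.05,25)
manip.move_to(p+[0,0,.1],r.as_rotvec())
import cv2
cv2.imwrite("pics/w1.png",manip.camera("wrist")["image"][:,:,::-1])
manip.servo_line(p,rate=.08)
print(manip.get_contact_force(),manip.get_position(),p,manip.get_time())
E
```

```text
1 0 [0.36498501 0.44702491 1.84112014 0.         0.85344761 0.26201059]
1 45 [0.3340931  0.41412431 1.6033464  0.         1.12412194 0.23111867]
1 84 [0.29983942 0.55674966 1.31417049 0.         1.2706725  0.19686499]
-1 0 None
-1 45 None
-1 84 NoneTraceback (most recent call last):
  File "<stdin>", line 6, in <module>
  File "<stdin>", line 6, in <lambda>
TypeError: 'NoneType' object is not subscriptable
```

Run:
```python
from h import *;from rig import manip
r=tool(YAW);p=tcp(handle(0),r)
for tl in(-20,20):
    rr=tool(YAW,np.radians(tl));print(tl,manip.solve_ik(tcp(handle(1.5)+[0,0,.12],rr),rr.as_rotvec()))
manip.command_gripper(.05,25)
manip.move_to(p+[0,0,.1],r.as_rotvec())
cv2.imwrite("pics/w1.png",manip.camera("wrist")["image"][:,:,::-1])
manip.servo_line(p,rate=.08)
print(manip.get_contact_force(),manip.get_position(),p,manip.get_time())
```

```text
-20 [ 0.32718511  0.34037065  1.42095548 -0.08824071  1.04097027  0.25578114]
20 [0.27600108 0.67720774 0.8904344  0.06265194 1.91758079 0.18409947]
[-0.15914581  0.60253304  0.42007658] [0.51723276 0.21037404 0.16453046] [0.51687404 0.21023923 0.164     ] 3.825
```

View pics/w1.png

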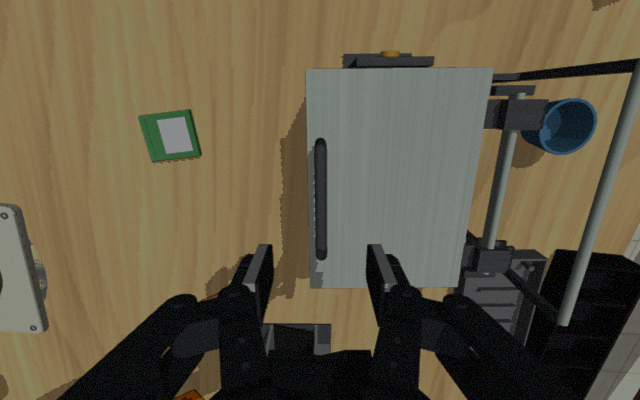

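The wrist view shows the handle at (321,140–258), centred between the fingers and parallel to the pads. I'll grip lightly and swing the lid up.

Run:
```python
from h import *;from rig import manip
r=tool(YAW)
manip.command_gripper(.0,25)
print("w",manip.get_width(),manip.get_grip_force(),manip.get_contact_force())
for th in range(7,85,7):
    manip.servo_line(tcp(handle(np.radians(th)),r),r.as_rotvec(),rate=.12)
    f=manip.get_contact_force();print(th,f.round(1),round(manip.get_width(),4))
    if np.linalg.norm(f)>20:break
print(manip.get_time())
cv2.imwrite("pics/s1.png",manip.camera("scene")["image"][60:260,280:540,::-1].repeat(2,0).repeat(2,1))
```

```text
w 0.008679095272013894 24.4467294216156 [-0.39280398 -0.29651471  2.93696998]
7 [-0.  -0.6 -3.2] 0.0089
14 [-1.   0.6 -2.8] 0.0089
21 [-0.3 -0.2 -3.4] 0.009
28 [ 0.2  0.3 -3.3] 0.0089
35 [-0.2 -0.2 -3.6] 0.0086
42 [-5.  -2.2  3. ] 0.009
49 [-5.7 -2.4  6. ] 0.0088
56 [-5.3 -0.6  8.5] 0.0092
63 [-4.  -0.8  7.7] 0.0084
70 [-2.6  0.   8.3] 0.0091
77 [ 0.2 -0.1  6.9] 0.009
84 [-1.   0.5  4.3] 0.009
8.1667
```

View pics/s1.png

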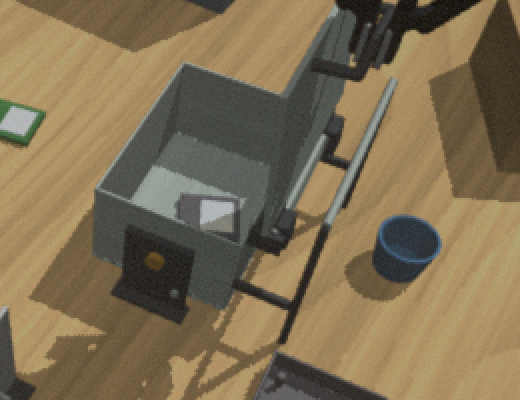

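The lid stands about upright in the gripper at lean angle 84°, with the cartridge visible in the open bin. I'll firm the grip and feel for the lean.

```bash
cat >> h.py <<'E'
from rig import manip
def go(th,pull,rate=.05):
    r=tool(YAW,np.radians(th-84));manip.servo_line(tcp(handle(np.radians(th),pull),r),r.as_rotvec(),rate=rate)
def fu(th):
    a=np.radians(th);X=np.array([np.cos(YAW),np.sin(YAW),0]);f=manip.get_contact_force()
    return f@(-np.cos(a)*X+np.sin(a)*np.array([0,0,1])),f@(np.sin(a)*X+np.cos(a)*np.array([0,0,1])),manip.get_torque()
def feel(th,lim=-13,top=.040):
    log=[];d=0
    while d<top:
        d+=.002;go(th,d,.04);a,b,t=fu(th);log.append((round(d*1e3),round(a,1),round(b,1)))
        if a<lim or abs(b)>12:break
    print("lean",90-th,"reached",d,log,"t",round(manip.get_time(),1),"M",np.round(t,2))
    return d
E
python3 - <<'E'
from h import *
manip.command_gripper(.0,90);print(manip.get_grip_force(),fu(84))
d=feel(84)
if d<.04: go(84,.0);print("down",fu(84))
E
```

```text
88.07104468345642 (np.float64(4.6073232956012875), np.float64(0.6825860699787298), array([ 0.16544007,  0.09397959, -0.0058156 ]))
lean 6 reached 0.04000000000000002 [(2, np.float64(-1.4), np.float64(-1.5)), (4, np.float64(-4.1), np.float64(-0.8)), (6, np.float64(-4.3), np.float64(-2.2)), (8, np.float64(-3.9), np.float64(-0.7)), (10, np.float64(-4.5), np.float64(-1.4)), (12, np.float64(-2.7), np.float64(-0.8)), (14, np.float64(-3.3), np.float64(-0.7)), (16, np.float64(-2.9), np.float64(-0.8)), (18, np.float64(-3.1), np.float64(-1.7)), (20, np.float64(-3.8), np.float64(-0.6)), (22, np.float64(-3.0), np.float64(-1.4)), (24, np.float64(-2.9), np.float64(-1.0)), (26, np.float64(-3.8), np.float64(-0.3)), (28, np.float64(-3.2), np.float64(-0.5)), (30, np.float64(-3.4), np.float64(-1.9)), (32, np.float64(-2.9), np.float64(-0.8)), (34, np.float64(-2.5), np.float64(0.3)), (36, np.float64(-3.9), np.float64(-0.0)), (38, np.float64(-4.2), np.float64(-0.6)), (40, np.float64(-3.5), np.float64(-0.5))] t 13.4 M [-0.04 -0.09 -0.05]
```

It came free on the first try, carrying a steady 3.4 N or so. I'll lift it clear, carry it over the rack, and check.

```bash
cat >> h.py <<'E'
RY=np.radians(5.35)
def rack(x,y,z):return np.array([.514+x*np.cos(RY)-y*np.sin(RY),-.1743+x*np.sin(RY)+y*np.cos(RY),z])
def lidpose(o,th,yaw,rate=.1):
    r=tool(yaw,np.radians(th-84));manip.servo_line(tcp(handle(np.radians(th),0,np.asarray(o),yaw),r),r.as_rotvec(),rate=rate)
E
python3 - <<'E'
from h import *
a=np.radians(84);X=np.array([np.cos(YAW),np.sin(YAW),0])
o=HINGE+.04*(-np.cos(a)*X+np.sin(a)*np.array([0,0,1]))
o[2]+=.09;lidpose(o,84,YAW,.12);print(manip.get_contact_force())
lidpose(rack(-.004,0,o[2]),84,RY,.15)
lidpose(rack(-.004,0,.21),76,RY,.1)
print(manip.get_contact_force(),manip.get_time())
A=manip.camera("scene")["image"][:,:,::-1];B=manip.camera("top")["image"][:,:,::-1]
import pickle
cv2.imwrite("pics/s2.png",np.hstack([cv2.resize(A[120:400,100:340],None,fx=1.6,fy=1.6),cv2.resize(B[120:400,300:540],None,fx=1.6,fy=1.6)]))
E
```

```text
[ 0.01325881 -0.54931722 -3.87996967]
[ 0.7383007   0.36950064 -3.89981952] 18.0167
```

View pics/s2.png

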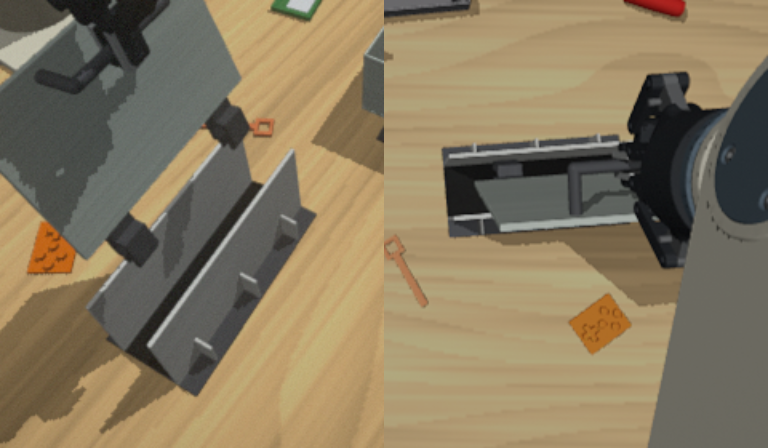

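The lid hangs over the rack, its two hooks at crop (132,238) and (228,122), plate parallel to the walls. I'll compare those with their predicted pixels.

Run:
```python
from h import *;import pickle
d=pickle.load(open("c0.pkl","rb"));c=d["scene"]
th=np.radians(76);k=.006
for y in(-.068,.068):
    print(((proj(c,rack(-.004+k*np.cos(th),y,.21-k*np.sin(th)))-[100,120])*1.6).round(1))
for y in(-.105,.105):
    for m in (.024,): print("corner",((proj(c,rack(-.004-m*np.cos(th),y,.21+m*np.sin(th)))-[100,120])*1.6).round(1))
for dx,dz in((.01,0),(0,.01)): print("shift",dx,dz,((proj(c,rack(-.004+dx,0,.21+dz))-proj(c,rack(-.004,0,.21)))*1.6).round(1))
```

```text
[126.4 238.8]
[221.5 124.3]
corner [ 77.7 255.6]
corner [233.5  75. ]
shift 0.01 0 [9.1 4.7]
shift 0 0.01 [-2.4 -6.1]
```

Agreement is within about 6 mm, toward the free side. I'll lower with a force guard.

Run:
```python
from h import *
lidpose(rack(-.004,0,.060),76,RY,.1);f=manip.get_contact_force();print(f)
z=.060
while z>.026:
    z-=.0015;lidpose(rack(-.004,0,z),76,RY,.03);f=manip.get_contact_force()
    if f[2]>1.5 or np.hypot(*f[:2])>8:break
print(z,f,manip.get_torque(),manip.get_time())
A=manip.camera("scene")["image"][:,:,::-1];B=manip.camera("top")["image"][:,:,::-1]
cv2.imwrite("pics/s3.png",np.hstack([cv2.resize(A[120:400,100:340],None,fx=1.6,fy=1.6),cv2.resize(B[120:400,300:540],None,fx=1.6,fy=1.6)]))
```

```text
[-0.61427763 -0.58695625 -3.21286326]
0.03749999999999998 [-0.43580712  2.84516236  4.10830997] [ 0.46539808 -0.02755286  0.09682728] 23.5167
```

View pics/s3.png

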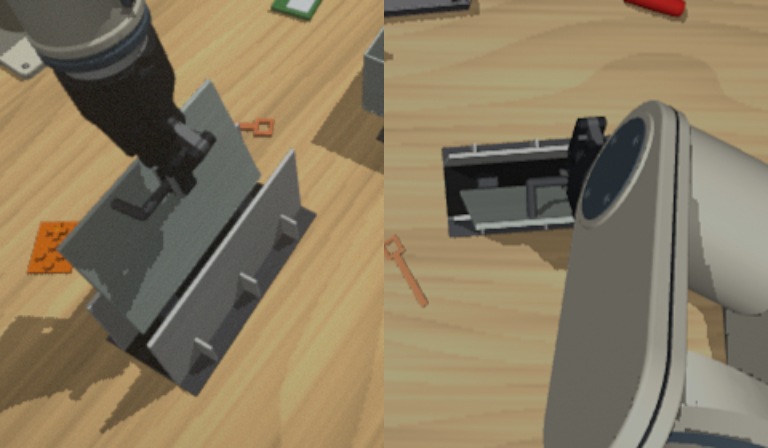

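The hooks touched the floor at origin height 37.5 mm, as predicted, and the lid is in the rack with its plate near the −x wall. I'll lighten the grip, ease it onto the wall, and let go.

Run:
```python
from h import *
manip.command_gripper(0,20)
r=tool(RY,np.radians(-8))
o=rack(-.004,0,.0375)
for th in np.arange(75,66,-1.):
    manip.servo_line(tcp(handle(np.radians(th),0,o,RY),r),rate=.03);f=manip.get_contact_force();print(th,f.round(1))
    if np.hypot(f[0],0)>2.5:break
manip.command_gripper(.030);manip.hold(.3);print(manip.get_width(),manip.get_contact_force())
p=manip.get_position();manip.servo_line(p+[0,0,.05],rate=.06);print(manip.get_contact_force())
manip.servo_line(p+[0,0,.12],rate=.15)
manip.move_to(np.array([.42,.16,.36]),tool(RY).as_rotvec())
print(manip.get_contact_force(),manip.get_time())
A=manip.camera("scene")["image"][:,:,::-1];B=manip.camera("top")["image"][:,:,::-1]
cv2.imwrite("pics/s4.png",np.vstack([cv2.resize(A,(480,300),interpolation=3),cv2.resize(B,(480,300),interpolation=3)]))
```

```text
75.0 [-1.  3.  7.]
74.0 [0.3 2.5 6.2]
73.0 [0.6 2.1 5.9]
72.0 [3.6 3.5 4.8]
0.029861324123782326 [-0.36285155 -0.60847826 -0.52006805]
[-0.41288693 -0.3052066   0.16466064]
[-0.1447998  -0.28702717 -0.75827602] 28.3833
```

View pics/s4.png

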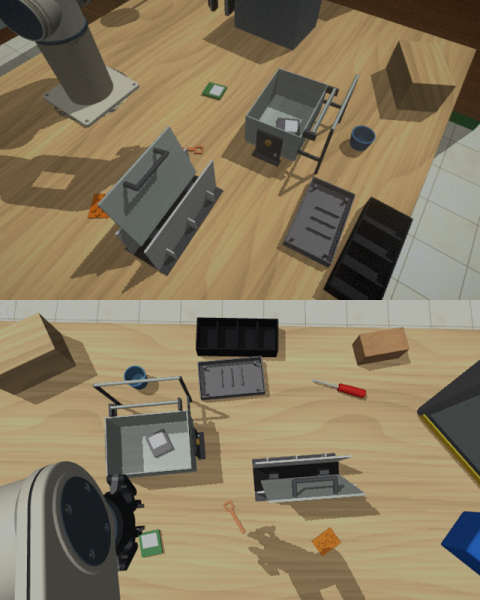

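The lid leans at rest on the rack's −x wall at about (165,200) in the scene view and (310,490) in the top view. It is midway along, the gripper is clear, and the other things have not moved.

```bash
python3 -c "
from rig import manip
manip.hold(.5);print(manip.sign_off(),manip.get_time())"
```

```text
the job is handed in; nothing more can be done
the job is handed in; nothing more can be done
```

The job is handed in: the lid slid freely off the hinge bar on the first pull (about 6° lean to the front), and it now stands hooks-down midway along the rack, leaning on its −x wall, at about 29 s of the 72 s allowed.

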